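# Stack a self-closing hinge's ring and sleeve and key its cap home

## Robot

A 6-joint arm with a two-finger parallel gripper is mounted at the origin on the work surface. World frame = base frame: x ahead of the robot, y to its left, z up, the work surface at z = 0. Lengths are in mm, angles in rad, forces in N, time in s.
With the tool pointing down it reaches from about 275 to 1000 mm from the base axis. Payload 8.4 kg.
Tool frame: the origin (TCP) lies at the very end of the fingers, on their centre line; the grasp point (between the pads) lies 19 mm behind it; z points along the fingers, x is the direction in which the jaws open and shut, and the axes are right-handed (so a half turn about z gives the same grasp; the last joint's range is limited). The gripper opens to 85 mm and grips with 20 to 120 N. Pads are 22 mm wide; open, the fingers measure 114 mm over their backs; the gripper's body (76 mm by 85 mm) begins 54 mm behind the grasp point. The pads swing forward as they close: fully open they stand 13 mm farther back than shut.
Start: joints at [-1.252, 0.353, 1.633, -0, 1.155, -0.002], TCP at [197.077, -593.118, 231.281] pointing down, gripper open.
Joint ranges: [-2.63, 2.63], [-0.92, 2.1], [0.06, 2.66], [-1.3, 4.44], [0, 2.69], [-3.02, 3.02]. Speed limits (rad/s): [2.22, 2.22, 2.79, 3.14, 3.14, 3.14].

## Interface

Orientations are given as [roll, pitch, yaw] about the fixed x, y, z axes, in that order (R = Rz(yaw) Ry(pitch) Rx(roll)).
In Python, from rig import r gives the robot as it stands. The module is installed in compiled form; this text tells all that it offers.
- The arm moves only by the tool apply_moves, never from a script. Its argument "targets" is a list that holds one entry, the list of rows, each a list of 7 numbers: the gripper's target within -1 to 1 (fully open at 1, half-way at 0, shut at -1), then the shift along the tool's x, y, z in cm, then the turn, a rotation vector about the tool's x, y, z in degrees. A call has 1 to 8 rows; each row is the pose to reach, as a shift and turn from the pose measured when the call began, along the tool's axes at that moment; what a row does not reach only later rows make up. A row lasts 1/10 s, in which the tool goes at most 50 mm and 8.59 degrees, less where a joint would pass 70% of its speed; a pose out of reach is approached as far as the arm can. A call with a gripper value outside its range is refused whole. The fingers move at their own pace and stop on an object; "newtons" is the grip in N (left out, the last holds). Time passes only in rows, so rows that repeat a pose let the fingers close. It gives the time, the measured TCP pose, the force and the opening at its end, in the units of the state.
- r.sense(): the state, without advancing time (a new reading comes with each control period).
- r.grab_frame(name): name is "scene" or "top"; returns a dict with "pixels" (480x640x3 uint8, red, green, blue), "fov_y" (degrees; the focal length in pixels is half the picture's height over the tangent of half this angle, whatever the lens; pixels are square), "cx", "cy" (the principal point, pixels), "R" (3x3) and "t" (3): a world point X has camera coordinates R X + t. Camera axes: x right, y down, z forward; pixel columns grow to the right and rows downward; lengths in mm; the calibration is good to about 2 mm. A picture is of the moment at which its call begins. There is no depth.
- r.sign_off(): hands the job in, once; it reports no verdict.
The state is a dict: "clock": time; "qpos": joint angles; "qvel": joint speeds; "joint_efforts": joint torques, N m; "eef_pos": TCP position; "tcp_rot": TCP orientation; "contact_force": force on the tool from outside, world axes, zero at the start; "wrist_torque": the same for the moment, N m; "opening": opening from 0.0 (shut) to 1.0 (fully open).
Only numpy, scipy, OpenCV 4.12 (cv2) and the standard library are available. Lean on these libraries where they do the work, as an engineer would, in place of code of your own. Each camera call takes 0.05 s, during which the arm holds its last target. There are 200 camera calls.

## Task

Finish putting the self-closing door hinge together: drop the brass ring over the post of the clamped hinge, then the black sleeve on top of it, each let go fully seated, and last the red cap. The cap's square socket fits the square end of the post only at the right angle, so rest the cap lightly on it, turn it by feel until it drops over, press it home on the sleeve with a gentle push and let go; do not press hard at any time and leave the other things on the table where they are.

Things in the scene. Friction and masses are not known exactly. Their poses are not given: they have to be found in the camera images.
- hinge_seat (a point): Centre of the ring seat on the post's axis, 60 mm above the table, unloaded; z up. The seat is a sprung steel collar (diameter 38 mm) on the barrel: it gives 1 mm per 5 N, at most 4 mm. Through it rises the fixed round post, diameter 20 mm, to 35 mm above the seat, then a brass square end 13 mm across the flats and 13 mm tall, and 3 mm of taper to 7 mm wide.
- post_top (a point): Top of the square end, 51 mm above the seat. Its x axis is the hinge's, NOT the square's: the square's angle about the post is not measured, anywhere within +-0.78 rad of hinge x. A square repeats every quarter turn, so a quarter-turn sweep always meets it. It is stiff (turns only if forced, over 0.25 N m). It is visible from above and can be felt with the cap.
- ring_centre (a point): Centre of the loose brass ring (first layer): outer diameter 46 mm, bore 24 mm, 14 mm high, about 0.1 kg, lying flat on the table at the start. Seated, its centre is 7 mm above hinge_seat.
- sleeve_centre (a point): Centre of the loose black plastic sleeve (second layer): outer diameter 40 mm, bore 24 mm, 26 mm high, about 0.05 kg, standing upright at the start. Seated on the ring, its centre is 27 mm above hinge_seat, its top is 5 mm above the round post's end, and the square end stands 11 mm proud of it.
- cap_centre (a point): Centre of the loose red square cap, 30 x 30 x 44 mm, about 0.09 kg, upright; x and y are square to its flat sides. Underneath, a square socket 15.5 mm wide, 15 mm deep, parallel to the sides. Turned wrong, it rests on the square end's taper 8 to 9 mm too high; it drops when within about 0.1 rad of the square's angle. Home on the sleeve, its centre is 62 mm above hinge_seat.
- screwdriver: Bystander: red-handled screwdriver, 200 mm, lying; origin under its middle.
- mallet: Bystander: rubber mallet, 265 mm long, wooden handle, lying; head diameter 60 mm; origin on the table under the middle.
- punch: Bystander: chrome pin punch, 120 mm long, 12 mm thick, lying; origin under its middle.
- old_hinge: Bystander: flat steel butt hinge, 70 x 90 x 12 mm, lying; origin under its middle.
- washer: Bystander: small steel washer, diameter 32 mm, 5 mm thick; not part of the job; origin under its middle.
- tea_glass: Bystander: empty tea glass on a white saucer, saucer diameter 104 mm, 88 mm high in all; origin under its middle.
- hinge: The fixed hinge; origin on the table under the post's axis, x along its steel leaf (away from the robot, within 0.5 rad). Blue clamp block 24 mm high, from 35 mm behind to 75 mm ahead of the axis in x, +-35 mm in y; on it the barrel (diameter 38 mm, 24 to 51 mm up) and the 6 mm thick leaf, reaching 75 mm out along +x, its top at 51 mm.
- ring: The same ring; origin in the middle of its underside.
- sleeve: The same sleeve; origin in the middle of its underside.
- cap: The same cap; origin in the middle of its underside. Once home it is bedded by a push of 6 N or a little more on the sleeve, kept up for 0.1 s; no contact among cap, hinge, sleeve and ring may pass 40 N at any time.

How it is judged:
By the outcome, as a careful person would: the job done as asked, in the order asked, and still so for the second after the job is handed in, with the robot touching nothing.
It also fails if it takes over 72 s, if anything falls off the work surface, if the arm or the gripper's body presses on something with over 40 N, if the wrist force passes 120 N, or if a joint passes its speed limit or range.

## Working session

There is one attempt and no reset: what is moved stays moved. The work goes in short steps, Python scripts to look and compute and a tool call to move; the robot and the scene stay as the last step left them, time stands still between calls to the robot, and variables do not carry over. Pictures are saved under pics/ and viewed, about 8 in all and at most 12, crops included, and the job is handed in when it is done.

Besides the shell and the picture viewer there is one more tool, called after ">>>" as name([rows], argument=value, ...), one row to a line, values as JSON. apply_moves: Moves the arm, as the interface text tells. Its arguments: {"type":"object","properties":{"targets":{"type":"array"},"newtons":{"type":"number"}},"required":["targets"]}

```bash
mkdir -p pics; cat > h.py <<'E'
from rig import r
import numpy as np, cv2
def snap(n,f):
    d=r.grab_frame(n); cv2.imwrite(f,d['pixels'][:,:,::-1]); np.savez(f[:-4]+'.npz',**{k:v for k,v in d.items()}); return d
def load(f): return np.load(f)
def foc(d): return 240/np.tan(np.radians(float(d['fov_y']))/2)
def ray(d,u,v,z):
    f=foc(d); R=d['R'];t=d['t']; c=-R.T@t
    w=R.T@np.array([(u-float(d['cx']))/f,(v-float(d['cy']))/f,1]); s=(z-c[2])/w[2]; return c+s*w
def proj(d,X):
    p=d['R']@np.array(X,float)+d['t']; f=foc(d); return np.array([f*p[0]/p[2]+float(d['cx']),f*p[1]/p[2]+float(d['cy'])])
E
python3 - <<'E'
from h import *
print(r.sense())
for n in('top','scene'):
    d=snap(n,f'pics/{n}0.png'); print(n,d['fov_y'],d['cx'],d['cy'],-d['R'].T@d['t'],d['R'].round(3).tolist())
E
```

```text
{'clock': 0.0, 'qpos': array([-1.25239879e+00,  3.53619958e-01,  1.63415353e+00,  9.24519691e-06,
        1.15520021e+00, -2.42294605e-03]), 'qvel': array([ 1.70989049e-03, -4.44048664e-04,  2.26624487e-04, -9.94444500e-04,
        6.23151328e-05, -5.14839546e-04]), 'joint_efforts': array([ 2.03686413e-04, -6.05246830e+01, -3.42067766e+01, -4.51139840e-05,
        9.37761128e-03, -1.23111795e-05]), 'eef_pos': array([ 196.92779664, -592.65262461,  230.57098817]), 'tcp_rot': array([-3.14158085e+00,  1.38102901e-03, -1.24997957e+00]), 'contact_force': array([-0.16826614,  0.35594773,  0.17357772]), 'wrist_torque': array([0.01199444, 0.00703761, 0.04823432]), 'opening': 1.0024315924231273}
top 53.18482523460515 313.8648658781605 235.90792748057532 [ 510.97167657   75.84608963 1008.32889736] [[-0.013, -1.0, -0.002], [-0.999, 0.013, -0.047], [0.047, 0.002, -0.999]]
scene 48.233345484004616 318.1696932750012 237.1336064185361 [1049.04331462 -616.54082376  808.85278321] [[0.809, 0.588, -0.015], [0.378, -0.539, -0.753], [-0.451, 0.603, -0.658]]
```

View pics/top0.png

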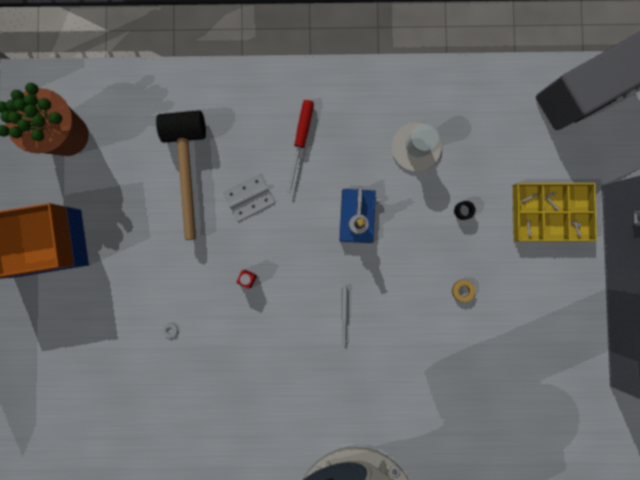

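View pics/scene0.png

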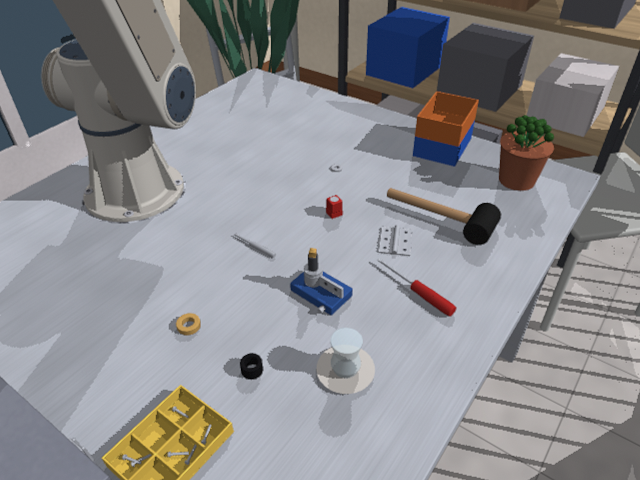

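```bash
python3 - <<'E'
from h import *
def mont(src,cs,out):
    im=cv2.imread(src); T=[]
    for u,v in cs:
        c=im[v-25:v+25,u-33:u+33]; c=cv2.resize(c,(396,300),interpolation=cv2.INTER_CUBIC)
        for k in range(0,66,10): cv2.putText(c,str(u-33+k),(k*6,8),0,.3,(0,0,255),1); cv2.line(c,(k*6,9),(k*6,14),(0,0,255),1)
        for k in range(0,50,10): cv2.putText(c,str(v-25+k),(0,k*6+4),0,.3,(255,0,255),1)
        T.append(c)
    cv2.imwrite(out,np.vstack([np.hstack(T[:2]),np.hstack(T[2:])]))
mont('pics/top0.png',[(358,215),(464,291),(465,211),(247,279)],'pics/m1.png')
mont('pics/scene0.png',[(315,270),(188,324),(251,366),(334,206)],'pics/m2.png')
E
```

```text
(no output)
```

View pics/m1.png

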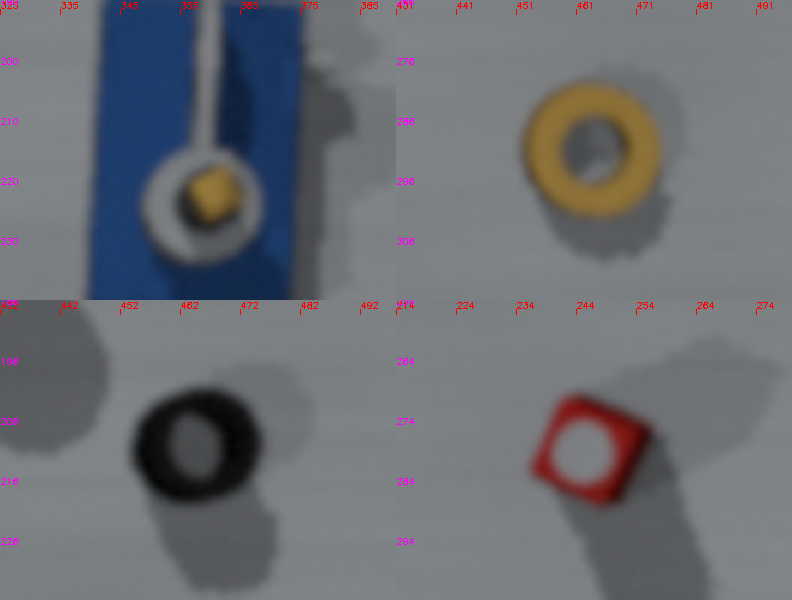

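View pics/m2.png

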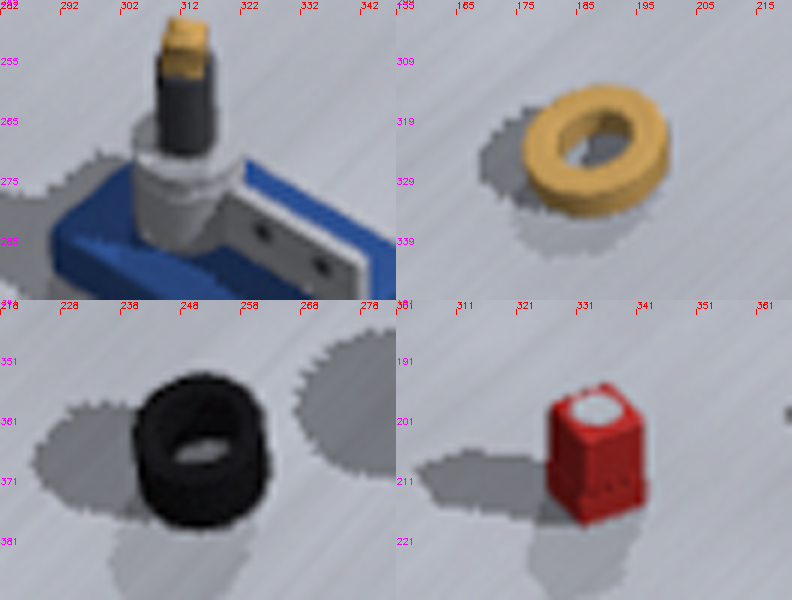

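```bash
cat >> h.py <<'E'
from scipy.spatial.transform import Rotation as Ro
def go(x,y,z,yaw,s=None):
    "shift (cm) and turn (deg) from the present pose to world pose, tool down"
    s=s or r.sense(); R=Ro.from_euler('xyz',s['tcp_rot'])
    T=Ro.from_euler('xyz',[np.pi,0,yaw])
    d=R.inv().apply(np.array([x,y,z])-s['eef_pos'])/10; w=(R.inv()*T).as_rotvec(degrees=True)
    print('go',d.round(3).tolist(),w.round(2).tolist())
def st():
    s=r.sense(); print('t%.2f'%s['clock'],'p',s['eef_pos'].round(2),'rot',s['tcp_rot'].round(4),'F',s['contact_force'].round(2),'T',s['wrist_torque'].round(3),'op %.3f'%s['opening'],'q',s['qpos'].round(2))
    return s
E
python3 - <<'E'
from h import *
t=load('pics/top0.npz'); c=load('pics/scene0.npz')
P=lambda d,o,a,z: ray(d,o[0]+a[0]/6-.42,o[1]+a[1]/6-.42,z)[:2].round(1)
print('seat',P(t,(325,190),(202.5,205.5),60),'posttop',P(t,(325,190),(216,193),110))
print('leaf far',P(t,(325,190),(207,0),51))
print('ring',P(t,(431,266),(198,149),14),'scene',P(c,(155,299),(201,143),14))
print('sleeve',P(t,(432,186),(203.5,146.5),26),'scene',P(c,(218,341),(201,126),26))
print('cap',P(t,(214,254),(187,152),44),'scene',P(c,(301,181),(202,107),44))
print('posttop scene',P(c,(282,245),(190,24),110),'seat scene',P(c,(282,245),(188,148),60))
f=lambda d,o,a,b,z:np.degrees(np.arctan2(*(P(d,o,b,z)-P(d,o,a,z))[::-1]))
print('sq ang',f(t,(325,190),(190,180),(227,163),111),'cap ang',f(t,(214,254),(179,93),(256,132),44),f(t,(214,254),(179,93),(136,170),44))
go(*P(t,(431,266),(198,149),14),80,0)
E
```

```text
seat [578.8 -10.9] posttop [579.1 -10.6]
leaf far [648.3 -14.4]
ring [ 441.5 -229.8] scene [ 446.6 -231.8]
sleeve [ 606.8 -234.6] scene [ 611.7 -235.4]
cap [472.2 217.4] scene [474.4 218.8]
posttop scene [582.3  -8.6] seat scene [584.5 -14.5]
sq ang -66.03751102542209 cap ang -117.36200443770255 150.10957512234046
go [-26.712, -34.648, 15.098] [-0.05, 0.06, -71.62]
```

>>> apply_moves([
  [[1,-5,-6,2,0,0,-8],[1,-10,-13,5,0,0,-16],[1,-15,-20,8,0,0,-24],[1,-20,-26,10,0,0,-32],[1,-24,-31,13,0,0,-40],[1,-26.7,-34.6,15.1,0,0,-48],[1,-26.7,-34.6,15.1,0,0,-56],[1,-26.7,-34.6,15.1,0,0,-64]],
], newtons=20)

```text
clock: 0.9
eef_pos: [408.7, -277.4, 101.8]
tcp_rot: [-3.141, 0.0, -0.128]
contact_force: [1.4, -0.6, -0.2]
opening: 0.999
```

```bash
python3 -c "
from h import *
st(); go(443,-230.5,6,0)"
```

```text
t0.90 p [ 408.73 -277.42  101.82] rot [-3.1405e+00  4.0000e-04 -1.2750e-01] F [ 1.36 -0.63 -0.16] T [-0.021 -0.015 -0.029] op 0.999 q [-0.6   0.33  2.02  0.    0.8  -0.47]
go [2.806, -5.079, 9.586] [-0.06, 0.02, -7.31]
```

>>> apply_moves([
  [[1,2.8,-5.1,3,0,0,-7.3],[1,2.8,-5.1,4,0,0,-7.3],[1,2.8,-5.1,8,0,0,-7.3],[1,2.8,-5.1,9.6,0,0,-7.3],[1,2.8,-5.1,9.6,0,0,-7.3],[0.3,2.8,-5.1,9.6,0,0,-7.3],[-1,2.8,-5.1,9.6,0,0,-7.3],[-1,2.8,-5.1,9.6,0,0,-7.3]],
])

```text
clock: 1.7
eef_pos: [443.7, -230.9, 7.0]
tcp_rot: [-3.141, -0.002, -0.001]
contact_force: [0.3, 1.8, 18.6]
opening: 0.519
```

```bash
python3 -c "
from h import *
st(); go(443,-230.5,4,0)"
```

```text
t1.70 p [ 443.65 -230.87    7.02] rot [-3.1414e+00 -1.5000e-03 -6.0000e-04] F [ 0.26  1.79 18.65] T [ 0.147 -0.157 -0.089] op 0.519 q [-0.48  0.5   2.05  0.    0.59 -0.48]
go [-0.066, -0.037, 0.302] [-0.01, -0.09, -0.03]
```

>>> apply_moves([
  [[-1,0,0,0,0,0,0],[-1,0,0,0,0,0,0],[-1,0,0,0,0,0,0]],
])

```text
clock: 2.0
eef_pos: [443.8, -231.0, 7.4]
tcp_rot: [3.141, -0.002, -0.001]
contact_force: [0.4, 0.1, 0.3]
opening: 0.513
```

```bash
python3 -c "
from h import *
st(); snap('scene','pics/s1.png'); go(443,-230.5,7,-1.57)
im=cv2.imread('pics/s1.png')[250:400,90:290]; cv2.imwrite('pics/s1c.png',cv2.resize(im,(800,600),interpolation=2))"
```

```text
t2.00 p [ 443.79 -231.02    7.39] rot [ 3.1415e+00 -2.1000e-03 -7.0000e-04] F [0.44 0.1  0.26] T [-0.017  0.008 -0.003] op 0.513 q [-0.48  0.5   2.05  0.    0.59 -0.48]
go [-0.081, -0.051, 0.03] [-0.09, -0.1, 89.92]
```

View pics/s1c.png

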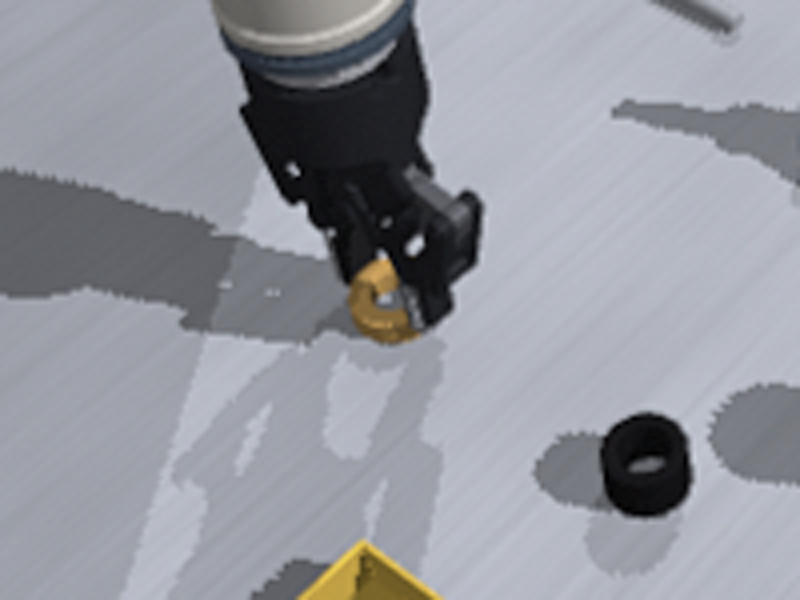

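>>> apply_moves([
  [[1,0,0,0,0,0,0],[1,0,0,0,0,0,0],[1,0,0,0,0,0,8],[1,0,0,0,0,0,16],[1,0,0,0,0,0,24],[1,0,0,0,0,0,32],[1,0,0,0,0,0,40],[1,0,0,0,0,0,48]],
])

```text
clock: 2.85
eef_pos: [443.8, -231.0, 7.2]
tcp_rot: [-3.14, -0.001, -0.844]
contact_force: [-0.2, -0.0, -0.2]
opening: 1.0
```

```bash
python3 -c "
from h import *
st(); snap('top','pics/t1.png'); go(443.8,-231,7,-1.57)"
```

```text
t2.85 p [ 443.78 -230.98    7.23] rot [-3.1402e+00 -1.3000e-03 -8.4400e-01] F [-0.17 -0.01 -0.24] T [ 0.039 -0.008 -0.025] op 1.000 q [-0.48  0.5   2.05  0.    0.59  0.36]
go [0.004, -0.002, 0.024] [-0.1, -0.04, 41.11]
```

>>> apply_moves([
  [[1,0,0,0,0,0,8],[1,0,0,0,0,0,16],[1,0,0,0,0,0,24],[1,0,0,0,0,0,32],[0.2,0,0,0,0,0,41.1],[-1,0,0,0,0,0,41.1],[-1,0,0,0,0,0,41.1],[-1,0,0,0,0,0,41.1]],
], newtons=25)

```text
clock: 3.7
eef_pos: [443.8, -231.0, 7.5]
tcp_rot: [-3.14, -0.0, -1.564]
contact_force: [-0.7, 0.5, 5.7]
opening: 0.52
```

>>> apply_moves([
  [[-1,0,0,0,0,0,0],[-1,0,0,0,0,0,0],[-1,0,0,-6,0,0,0],[-1,0,0,-11,0,0,0],[-1,0,0,-14,0,0,0],[-1,0,0,-14,0,0,0]],
])

```text
clock: 4.3
eef_pos: [446.5, -232.6, 152.6]
tcp_rot: [-3.132, -0.004, -1.562]
contact_force: [1.4, 0.4, -1.1]
opening: 0.512
```

```bash
python3 -c "
from h import *
st(); go(560,-60,150,-1.57)"
```

```text
t4.30 p [ 446.55 -232.58  152.56] rot [-3.1319 -0.0043 -1.5624] F [ 1.41  0.37 -1.07] T [ 0.007  0.014 -0.03 ] op 0.512 q [-0.48  0.26  1.97  0.    0.9   1.08]
go [-17.163, -11.488, 0.294] [-0.56, -0.24, 0.44]
```

```bash
python3 -c "
from h import *
go(581,-11,130,-1.57)"
```

```text
go [-22.054, -13.609, 2.293] [-0.56, -0.24, 0.44]
```

>>> apply_moves([
  [[-1,-4,-2.5,0,0,0,0],[-1,-8,-5,0,0,0,0],[-1,-12,-7.5,0,0,0,0],[-1,-16,-10,0.5,0,0,0],[-1,-20,-12.5,1,-0.3,-0.1,0],[-1,-22.05,-13.6,2,-0.5,-0.2,0.4],[-1,-22.05,-13.6,2.3,-0.5,-0.2,0.4],[-1,-22.05,-13.6,2.3,-0.5,-0.2,0.4]],
])

```text
clock: 5.1
eef_pos: [579.7, -10.8, 128.3]
tcp_rot: [3.14, -0.001, -1.567]
contact_force: [-0.9, 0.2, -0.5]
opening: 0.51
```

```bash
python3 -c "
from h import *
snap('scene','pics/s2.png'); snap('top','pics/t2.png'); s=st(); p=s['eef_pos']
im=np.hstack([cv2.resize(cv2.imread(f)[v-50:v+50,u-33:u+33],(396,600),interpolation=2) for f,u,v in (('pics/s2.png',313,240),('pics/t2.png',362,220))]); cv2.imwrite('pics/m3.png',im)
for n in 's2','t2':
    d=load('pics/%s.npz'%n); print(n,[proj(d,p+[0,0,h]).round(2) for h in (-7.4,-.4,6.6)])
"
```

```text
t5.20 p [579.98 -11.85 129.41] rot [ 3.1412e+00 -1.0000e-03 -1.5692e+00] F [-0.11 -0.78 -1.77] T [0.021 0.012 0.012] op 0.512 q [-0.02  0.4   1.82 -0.    0.92  1.55]
s2 [array([311.14, 244.43]), array([311.06, 241.7 ]), array([310.97, 238.95])]
t2 [array([361.86, 220.75]), array([362.24, 220.45]), array([362.61, 220.14])]
```

View pics/m3.png

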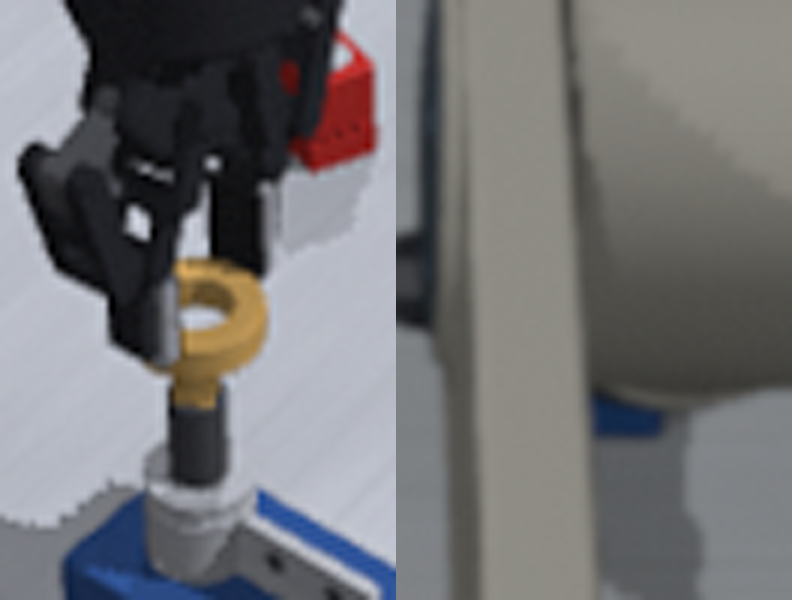

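```bash
python3 -c "
from h import *
c=load('pics/scene0.npz'); t=load('pics/top0.npz'); d=load('pics/s2.npz')
P=lambda d,o,a,z: ray(d,o[0]+a[0]/6-.42,o[1]+a[1]/6-.42,z)[:2].round(1)
print('ring seen',P(d,(280,190),(196,307),136.0), 'bias, true 580,-11.9')
# predicted image of the post at candidates with bias (in crop px of scene0 crop)
for X in ((579,-11),(581,-11),(580,-13),(582,-13),(583,-15)):
    print(X,[((proj(c,[*X,z])+.42-[282,245])*6+[7.6,11]).round(0) for z in (111,95,60)])
print(c['t']-d['t'])
"
```

```text
ring seen [585.  -14.6] bias, true 580,-11.9
(579, -11) [array([185.,  33.]), array([186.,  69.]), array([188., 146.])]
(581, -11) [array([190.,  35.]), array([191.,  72.]), array([193., 149.])]
(580, -13) [array([184.,  38.]), array([185.,  74.]), array([187., 151.])]
(582, -13) [array([189.,  40.]), array([190.,  76.]), array([192., 153.])]
(583, -15) [array([187.,  45.]), array([189.,  81.]), array([191., 158.])]
[0. 0. 0.]
```

```bash
python3 -c "
from h import *
st();go(579,-10.5,105,-1.57)"
```

```text
t5.20 p [579.98 -11.85 129.41] rot [ 3.1412e+00 -1.0000e-03 -1.5692e+00] F [-0.11 -0.78 -1.77] T [0.021 0.012 0.012] op 0.512 q [-0.02  0.4   1.82 -0.    0.92  1.55]
go [-0.138, 0.097, 2.441] [0.02, -0.06, 0.05]
```

>>> apply_moves([
  [[-1,-0.14,0.1,0,0,0,0],[-1,-0.14,0.1,0.4,0,0,0],[-1,-0.14,0.1,0.8,0,0,0],[-1,-0.14,0.1,1.2,0,0,0],[-1,-0.14,0.1,1.6,0,0,0],[-1,-0.14,0.1,2.0,0,0,0],[-1,-0.14,0.1,2.4,0,0,0],[-1,-0.14,0.1,2.4,0,0,0]],
])

```text
clock: 6.0
eef_pos: [578.6, -10.5, 104.7]
tcp_rot: [3.14, -0.001, -1.569]
contact_force: [-0.3, 0.5, -0.4]
opening: 0.514
```

```bash
python3 -c "
from h import *
st();go(579,-10.5,97,-1.57)"
```

```text
t6.00 p [578.6  -10.45 104.7 ] rot [ 3.1402e+00 -1.0000e-03 -1.5691e+00] F [-0.3   0.47 -0.37] T [ 0.015 -0.064 -0.006] op 0.514 q [-0.02  0.43  1.84 -0.    0.87  1.55]
go [0.004, -0.041, 0.77] [0.08, -0.06, 0.05]
```

>>> apply_moves([
  [[-1,0,0,0.2,0,0,0],[-1,0,0,0.3,0,0,0],[-1,0,0,0.4,0,0,0],[-1,0,0,0.5,0,0,0],[-1,0,0,0.6,0,0,0],[-1,0,0,0.6,0,0,0]],
])

```text
clock: 6.6
eef_pos: [578.5, -10.4, 98.6]
tcp_rot: [3.14, -0.001, -1.569]
contact_force: [-0.0, -0.6, -1.0]
opening: 0.513
```

```bash
python3 -c "
from h import *
st()"
```

```text
t6.60 p [578.51 -10.45  98.6 ] rot [ 3.140e+00 -1.000e-03 -1.569e+00] F [-0.02 -0.62 -1.  ] T [-0.009  0.009  0.022] op 0.513 q [-0.02  0.44  1.84 -0.    0.86  1.55]
```

>>> apply_moves([
  [[-1,0,0,0.6,0,0,0],[-1,0,0,1.2,0,0,0],[-1,0,0,1.8,0,0,0],[-1,0,0,2.4,0,0,0],[-1,0,0,2.8,0,0,0],[-1,0,0,3.0,0,0,0],[-1,0,0,3.1,0,0,0],[-1,0,0,3.13,0,0,0]],
])

```text
clock: 7.4
eef_pos: [578.5, -10.5, 67.3]
tcp_rot: [3.14, -0.001, -1.569]
contact_force: [-0.9, -0.1, 1.0]
opening: 0.513
```

```bash
python3 -c "
from h import *
st()"
```

```text
t7.40 p [578.46 -10.47  67.35] rot [ 3.1399e+00 -1.0000e-03 -1.5691e+00] F [-0.93 -0.07  0.98] T [ 0.03   0.145 -0.042] op 0.513 q [-0.02  0.49  1.86 -0.    0.8   1.55]
```

>>> apply_moves([
  [[-1,0.1,0,0,0,0,0],[-1,0.2,0,0,0,0,0],[-1,0.25,0,0,0,0,0],[-1,0.25,0,0,0,0,0]],
])

```text
clock: 7.8
eef_pos: [578.6, -12.9, 67.5]
tcp_rot: [3.14, -0.001, -1.569]
contact_force: [0.3, 2.4, 1.0]
opening: 0.513
```

>>> apply_moves([
  [[-1,-0.2,0,0,0,0,0],[-1,-0.4,0,0,0,0,0],[-1,-0.5,0,0,0,0,0],[-1,-0.5,0,0,0,0,0]],
])

```text
clock: 8.2
eef_pos: [578.7, -8.5, 67.5]
tcp_rot: [3.14, -0.002, -1.569]
contact_force: [0.6, -5.0, -0.2]
opening: 0.516
```

```bash
python3 -c "
from h import *
st();go(578.5,-10.5,67.3,-1.57)"
```

```text
t8.20 p [578.67  -8.53  67.55] rot [ 3.1404e+00 -2.0000e-03 -1.5686e+00] F [ 0.62 -5.04 -0.23] T [-0.908 -0.003 -0.023] op 0.516 q [-0.02  0.49  1.86 -0.    0.8   1.55]
go [0.197, 0.017, 0.025] [0.07, -0.12, 0.08]
```

>>> apply_moves([
  [[-1,0.2,-0.1,0,0,0,0],[-1,0.2,-0.2,0,0,0,0],[-1,0.2,-0.23,0,0,0,0],[-1,0.2,-0.23,0,0,0,0]],
])

```text
clock: 8.6
eef_pos: [581.1, -10.4, 67.5]
tcp_rot: [3.141, -0.002, -1.569]
contact_force: [0.4, 0.3, -0.1]
opening: 0.509
```

>>> apply_moves([
  [[-1,0,0.2,0,0,0,0],[-1,0,0.4,0,0,0,0],[-1,0,0.5,0,0,0,0],[-1,0,0.5,0,0,0,0]],
])

```text
clock: 9.0
eef_pos: [577.1, -10.4, 67.8]
tcp_rot: [-3.14, -0.002, -1.569]
contact_force: [5.2, 1.1, -3.3]
opening: 0.512
```

```bash
python3 -c "
from h import *
st();go(578.5,-10.6,67.3,-1.57)"
```

```text
t9.00 p [577.06 -10.38  67.8 ] rot [-3.1404e+00 -1.9000e-03 -1.5685e+00] F [ 5.15  1.13 -3.27] T [ 0.024 -0.736  0.031] op 0.512 q [-0.02  0.48  1.86 -0.    0.8   1.55]
go [0.022, -0.144, 0.05] [-0.07, -0.11, 0.08]
```

>>> apply_moves([
  [[-1,0.02,-0.22,0.05,0,0,0],[-1,0.02,-0.22,0.05,0,0,0],[-1,0.02,-0.22,0.05,0,0,0],[1,0.02,-0.22,0.05,0,0,0],[1,0.02,-0.22,0.05,0,0,0],[1,0.02,-0.22,0.05,0,0,0],[1,0.02,-0.22,-3,0,0,0],[1,0.02,-0.22,-8,0,0,0]],
])

```text
clock: 9.8
eef_pos: [576.6, -10.4, 145.7]
tcp_rot: [3.136, -0.002, -1.569]
contact_force: [0.9, 0.5, -0.5]
opening: 0.999
```

```bash
python3 -c "
from h import *
st();go(609,-235,120,-1.57)"
```

```text
t9.80 p [576.6  -10.4  145.71] rot [ 3.1359e+00 -1.7000e-03 -1.5686e+00] F [ 0.91  0.51 -0.5 ] T [-0.027 -0.007  0.062] op 0.999 q [-0.02  0.38  1.81 -0.    0.96  1.55]
go [22.462, -3.206, 2.592] [0.32, -0.1, 0.08]
```

>>> apply_moves([
  [[1,4,-0.5,0,0,0,-8],[1,8,-1.2,0,0,0,-16],[1,12,-1.8,0.5,0,0,-24],[1,16,-2.3,1,0,0,-32],[1,20,-2.8,1.5,0,0,-40],[1,22.4,-3.1,2,0,0,-48],[1,22.4,-3.1,2.5,0,0,-56],[1,22.4,-3.1,2.6,0,0,-64]],
], newtons=20)

```text
clock: 10.6
eef_pos: [607.3, -235.3, 118.9]
tcp_rot: [3.137, 0.006, -0.447]
contact_force: [0.1, 0.5, -1.0]
opening: 1.002
```

```bash
python3 -c "
from h import *
st();go(608,-235,14,0)"
```

```text
t10.60 p [ 607.25 -235.34  118.95] rot [ 3.1375  0.0057 -0.4475] F [ 0.12  0.52 -1.04] T [ 0.011 -0.033  0.045] op 1.002 q [-0.37  0.51  1.66 -0.    0.98  0.08]
go [0.113, -0.106, 10.494] [0.16, 0.38, -25.64]
```

>>> apply_moves([
  [[1,0.1,-0.1,2,0.2,0.4,-8],[1,0.1,-0.1,4,0.2,0.4,-16],[1,0.1,-0.1,7,0.2,0.4,-25.6],[1,0.1,-0.1,10,0.2,0.4,-25.6],[1,0.1,-0.1,10.9,0.2,0.4,-25.6],[0.2,0.1,-0.1,10.9,0.2,0.4,-25.6],[-1,0.1,-0.1,10.9,0.2,0.4,-25.6],[-1,0.1,-0.1,10.9,0.2,0.4,-25.6]],
])

```text
clock: 11.4
eef_pos: [609.0, -235.5, 11.6]
tcp_rot: [3.141, -0.003, -0.001]
contact_force: [-0.3, -0.9, 1.0]
opening: 0.516
```

>>> apply_moves([
  [[-1,0,0,0,0,0,0],[-1,0,0,0,0,0,0],[-1,0,0,0,0,0,0]],
])

```text
clock: 11.7
eef_pos: [609.3, -235.6, 12.3]
tcp_rot: [3.141, -0.004, -0.001]
contact_force: [0.1, 0.7, -0.4]
opening: 0.458
```

```bash
python3 -c "
from h import *
s=st();go(s['eef_pos'][0],-235,10,-1.57)"
```

```text
t11.70 p [ 609.28 -235.6    12.26] rot [ 3.1409e+00 -3.8000e-03 -1.2000e-03] F [ 0.14  0.68 -0.43] T [ 0.016 -0.017  0.029] op 0.458 q [-0.37  0.65  1.71  0.    0.78 -0.37]
go [-0.001, -0.06, 0.226] [-0.14, -0.2, 89.88]
```

>>> apply_moves([
  [[1,0,0,0,0,0,0],[1,0,0,0,0,0,0],[1,0,0,0.2,0,0,8],[1,0,0,0.2,0,0,16],[1,0,0,0.2,0,0,24],[1,0,0,0.2,0,0,32],[1,0,0,0.2,0,0,40],[1,0,0,0.2,0,0,48]],
])

```text
clock: 12.5
eef_pos: [609.3, -235.6, 10.2]
tcp_rot: [-3.139, -0.003, -0.845]
contact_force: [-0.5, 0.4, -0.6]
opening: 1.002
```

```bash
python3 -c "
from h import *
st();go(609.3,-235.6,10,-1.57)"
```

```text
t12.50 p [ 609.28 -235.6    10.2 ] rot [-3.1393e+00 -2.9000e-03 -8.4480e-01] F [-0.48  0.37 -0.57] T [0.033 0.041 0.006] op 1.002 q [-0.37  0.65  1.71  0.    0.78  0.47]
go [0.001, -0.002, 0.02] [-0.19, -0.11, 41.55]
```

>>> apply_moves([
  [[1,0,0,0,-0.2,-0.1,8],[1,0,0,0,-0.2,-0.1,16],[1,0,0,0,-0.2,-0.1,24],[1,0,0,0,-0.2,-0.1,32],[0.2,0,0,0,-0.2,-0.1,41.5],[-1,0,0,0,-0.2,-0.1,41.5],[-1,0,0,0,-0.2,-0.1,41.5],[-1,0,0,0,-0.2,-0.1,41.5]],
])

```text
clock: 13.3
eef_pos: [609.4, -235.7, 10.4]
tcp_rot: [-3.142, -0.0, -1.566]
contact_force: [-0.0, 0.2, 2.1]
opening: 0.457
```

>>> apply_moves([
  [[-1,0,0,0,0,0,0],[-1,0,0,0,0,0,0],[-1,0,0,0,0,0,0]],
])

```text
clock: 13.6
eef_pos: [609.4, -235.6, 10.4]
tcp_rot: [-3.142, -0.0, -1.565]
contact_force: [-0.0, 0.4, 0.7]
opening: 0.458
```

```bash
python3 -c "
from h import *
st();go(609.3,-235.6,150,-1.57)"
```

```text
t13.60 p [ 609.4  -235.61   10.4 ] rot [-3.1416e+00 -3.0000e-04 -1.5650e+00] F [-0.03  0.35  0.73] T [0.054 0.041 0.048] op 0.458 q [-0.37  0.65  1.7  -0.    0.78  1.19]
go [0.003, 0.009, -13.96] [-0.0, -0.02, 0.29]
```

>>> apply_moves([
  [[-1,0,0,-5,0,0,0],[-1,0,0,-10,0,0,0],[-1,-3,0.4,-14,0,0,0],[-1,-7,0.9,-14,0,0,0],[-1,-12,1.6,-14,0,0,0],[-1,-16,2.2,-14,0,0,0],[-1,-20,2.7,-14,0,0,0],[-1,-22,3,-14,0,0,0]],
])

```text
clock: 14.4
eef_pos: [577.3, -12.9, 150.4]
tcp_rot: [3.141, 0.0, -1.563]
contact_force: [0.2, -0.3, -0.5]
opening: 0.458
```

```bash
python3 -c "
from h import *
st();go(579.3,-10.7,128,-1.57)"
```

```text
t14.40 p [577.26 -12.92 150.36] rot [ 3.1413e+00  3.0000e-04 -1.5630e+00] F [ 0.16 -0.27 -0.48] T [-0.014  0.032  0.003] op 0.458 q [-0.03  0.37  1.81  0.    0.96  1.54]
go [-0.22, -0.207, 2.236] [0.02, 0.02, 0.4]
```

>>> apply_moves([
  [[-1,-0.22,-0.2,0.5,0,0,0.4],[-1,-0.22,-0.2,1.2,0,0,0.4],[-1,-0.22,-0.2,1.8,0,0,0.4],[-1,-0.22,-0.2,2.2,0,0,0.4],[-1,-0.22,-0.2,2.2,0,0,0.4],[-1,-0.22,-0.2,2.2,0,0,0.4]],
])

```text
clock: 15.0
eef_pos: [579.2, -11.4, 128.1]
tcp_rot: [3.141, 0.0, -1.571]
contact_force: [0.6, -0.6, -0.2]
opening: 0.462
```

```bash
python3 -c "
from h import *
st();go(579.3,-10.7,101,-1.57)"
```

```text
t15.00 p [579.21 -11.42 128.07] rot [ 3.1408e+00  3.0000e-04 -1.5710e+00] F [ 0.6  -0.61 -0.21] T [ 0.005  0.005 -0.015] op 0.462 q [-0.02  0.4   1.82  0.    0.92  1.55]
go [-0.071, -0.011, 2.707] [0.05, 0.02, -0.06]
```

>>> apply_moves([
  [[-1,-0.07,0,0.3,0,0,0],[-1,-0.07,0,0.8,0,0,0],[-1,-0.07,0,1.3,0,0,0],[-1,-0.07,0,1.8,0,0,0],[-1,-0.07,0,2.1,0,0,0],[-1,-0.07,0,2.4,0,0,0],[-1,-0.07,0,2.7,0,0,0],[-1,-0.07,0,2.7,0,0,0]],
])

```text
clock: 15.8
eef_pos: [579.0, -10.7, 100.7]
tcp_rot: [3.14, 0.0, -1.571]
contact_force: [0.6, 0.1, -0.5]
opening: 0.461
```

```bash
python3 -c "
from h import *
st();go(579.3,-10.7,84.4,-1.57)"
```

```text
t15.80 p [578.96 -10.65 100.66] rot [ 3.1402e+00  3.0000e-04 -1.5709e+00] F [ 0.57  0.11 -0.5 ] T [-0.037 -0.036 -0.013] op 0.461 q [-0.02  0.44  1.84  0.    0.87  1.55]
go [0.005, -0.036, 1.626] [0.08, 0.02, -0.05]
```

Sleeve is on the post without contact; now down to the ring (bottom at 74, TCP 84.4).

>>> apply_moves([
  [[-1,0,-0.04,0.4,0,0,0],[-1,0,-0.04,0.8,0,0,0],[-1,0,-0.04,1.2,0,0,0],[-1,0,-0.04,1.4,0,0,0],[-1,0,-0.04,1.55,0,0,0],[-1,0,-0.04,1.63,0,0,0],[-1,0,-0.04,1.65,0,0,0]],
])

```text
clock: 16.5
eef_pos: [579.4, -10.7, 84.1]
tcp_rot: [3.14, 0.0, -1.571]
contact_force: [-0.5, 0.1, -0.5]
opening: 0.458
```

```bash
python3 -c "
from h import *
st()"
```

```text
t16.50 p [579.38 -10.67  84.15] rot [ 3.1402e+00  3.0000e-04 -1.5710e+00] F [-0.53  0.15 -0.52] T [ 0.001  0.058 -0.054] op 0.458 q [-0.02  0.46  1.85  0.    0.83  1.55]
```

>>> apply_moves([
  [[-1,0,0,0.05,0,0,0],[-1,0,0,0.08,0,0,0],[-1,0,0,0.08,0,0,0]],
])

```text
clock: 16.8
eef_pos: [579.5, -10.7, 83.6]
tcp_rot: [3.14, 0.0, -1.571]
contact_force: [-1.1, 0.4, 2.2]
opening: 0.454
```

```bash
python3 -c "
from h import *
st()"
```

```text
t16.80 p [579.48 -10.67  83.57] rot [ 3.1405e+00  3.0000e-04 -1.5709e+00] F [-1.15  0.39  2.2 ] T [-0.016  0.14   0.007] op 0.454 q [-0.02  0.46  1.85  0.    0.83  1.55]
```

>>> apply_moves([
  [[1,0,0,0,0,0,0],[1,0,0,0,0,0,0],[1,0,0,0,0,0,0],[1,0,0,-4,0,0,0],[1,0,0,-8,0,0,0],[1,-3,1.3,-8,0,0,-8],[1,-7,3.3,-8,0,0,-16],[1,-11,5.1,-8,0,0,-24]],
])

```text
clock: 17.6
eef_pos: [527.9, 100.1, 164.0]
tcp_rot: [3.141, 0.001, -1.148]
contact_force: [0.4, -0.3, -0.7]
opening: 0.997
```

```bash
python3 -c "
from h import *
st();go(473,218,90,-.5)"
```

```text
t17.60 p [527.94 100.06 164.02] rot [ 3.1414e+00  6.0000e-04 -1.1479e+00] F [ 0.42 -0.29 -0.69] T [ 0.039  0.029 -0.023] op 0.997 q [0.18 0.3  1.88 0.   0.96 1.33]
go [-13.005, 0.169, 7.411] [-0.0, 0.04, -37.12]
```

>>> apply_moves([
  [[1,-4,0.1,1,0,0,-8],[1,-8,0.1,2,0,0,-16],[1,-12,0.1,3,0,0,-24],[1,-13,0.17,5,0,0,-32],[1,-13,0.17,7.4,0,0,-37],[1,-13,0.17,7.4,0,0,-37]],
])

```text
clock: 18.2
eef_pos: [470.9, 217.6, 87.8]
tcp_rot: [3.138, 0.003, -0.5]
contact_force: [0.0, -0.3, 0.2]
opening: 1.0
```

```bash
python3 -c "
from h import *
snap('top','pics/t3.png'); d=snap('scene','pics/s3.png'); st();go(473,218,18,-.5)
im=np.hstack([cv2.resize(cv2.imread(f)[v-50:v+50,u-33:u+33],(396,600),interpolation=2) for f,u,v in (('pics/s3.png',313,260),('pics/s3.png',334,190))]); cv2.imwrite('pics/m4.png',im)"
```

```text
t18.30 p [472.95 217.77  90.21] rot [ 3.141e+00  1.100e-03 -5.048e-01] F [0.19 0.7  0.26] T [-0.038 -0.026 -0.015] op 1.000 q [0.43 0.38 1.97 0.   0.79 0.93]
go [0.001, -0.026, 7.221] [0.03, 0.06, -0.28]
```

View pics/m4.png

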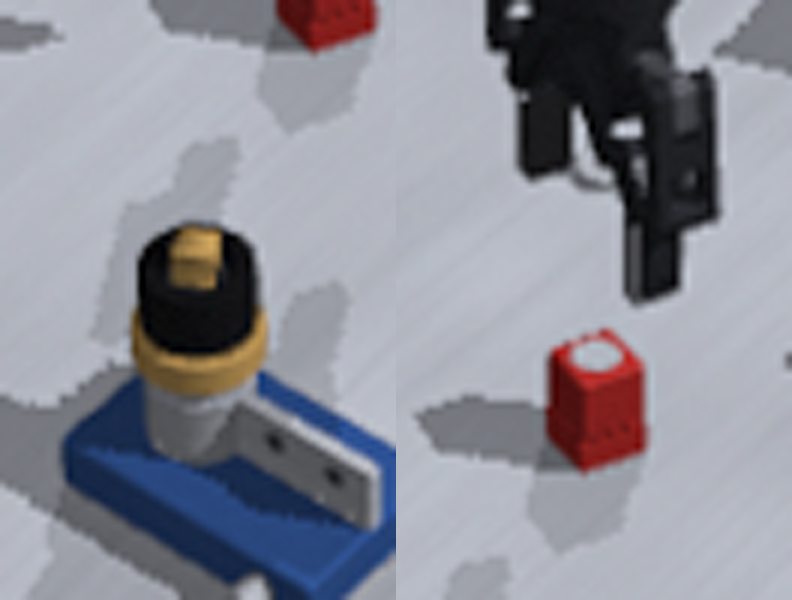

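>>> apply_moves([
  [[1,0,0,4,0,0,0],[1,0,0,7,0,0,0],[1,0,0,7.2,0,0,0],[0,0,0,7.2,0,0,0],[-1,0,0,7.2,0,0,0],[-1,0,0,7.2,0,0,0],[-1,0,0,7.2,0,0,0],[-1,0,0,7.2,0,0,0]],
])

```text
clock: 19.1
eef_pos: [473.7, 218.2, 19.6]
tcp_rot: [-3.14, -0.0, -0.505]
contact_force: [-1.4, -1.4, 8.4]
opening: 0.347
```

>>> apply_moves([
  [[-1,0,0,0,0,0,0],[-1,0,0,0,0,0,0],[1,0,0,0,0,0,0],[1,0,0,0,0,0,0],[1,0,0,0,0,0,0],[1,0,0,0,0,0,-8],[1,0,0,0,0,0,-16],[1,0,0,0,0,0,-24]],
])

```text
clock: 19.9
eef_pos: [473.7, 218.1, 19.5]
tcp_rot: [-3.141, -0.0, -0.08]
contact_force: [-0.8, 0.2, 0.3]
opening: 1.002
```

```bash
python3 -c "
from h import *
s=st();go(*s['eef_pos'][:2],18,np.pi/2-.505)"
```

```text
t19.90 p [473.68 218.14  19.47] rot [-3.1408e+00 -4.0000e-04 -8.0300e-02] F [-0.81  0.18  0.32] T [-0.028  0.009 -0.03 ] op 1.002 q [0.43 0.5  2.   0.   0.64 0.51]
go [-0.0, 0.0, 0.147] [-0.03, -0.05, -65.67]
```

>>> apply_moves([
  [[1,0,0,0.1,0,0,-8],[1,0,0,0.1,0,0,-16],[1,0,0,0.1,0,0,-24],[1,0,0,0.1,0,0,-32],[1,0,0,0.1,0,0,-40],[1,0,0,0.1,0,0,-48],[1,0,0,0.1,0,0,-56],[1,0,0,0.1,0,0,-64]],
])

```text
clock: 20.7
eef_pos: [473.6, 218.1, 18.4]
tcp_rot: [-3.142, -0.001, 1.043]
contact_force: [1.0, -0.3, 0.6]
opening: 0.996
```

>>> apply_moves([
  [[0.3,0,0,0,0,0,-1.7],[-1,0,0,0,0,0,-1.7],[-1,0,0,0,0,0,-1.7],[-1,0,0,0,0,0,-1.7],[-1,0,0,0,0,0,-1.7],[-1,0,0,0,0,0,-1.7],[-1,0,0,0,0,0,-1.7]],
], newtons=40)

```text
clock: 21.4
eef_pos: [473.8, 218.2, 18.5]
tcp_rot: [3.141, -0.001, 1.072]
contact_force: [0.2, -0.2, 2.1]
opening: 0.346
```

```bash
python3 -c "
from h import *
s=st();p=s['eef_pos'];go(p[0],p[1],160,s['tcp_rot'][2]); go(579.3,-10.7,160,0.65)"
```

```text
t21.40 p [473.77 218.22  18.5 ] rot [ 3.1415e+00 -1.0000e-03  1.0720e+00] F [ 0.19 -0.2   2.11] T [-0.025 -0.019  0.008] op 0.346 q [ 0.43  0.5   2.    0.    0.64 -0.64]
go [0.015, 0.002, -14.15] [0.01, -0.06, -0.0]
go [-15.039, 20.22, -14.163] [-0.0, -0.06, 24.18]
```

>>> apply_moves([
  [[-1,0,0,-4,0,0,0],[-1,0,0,-8,0,0,0],[-1,0,0,-13,0,0,0],[-1,-2,2.7,-14.1,0,0,4],[-1,-5,6.7,-14.1,0,0,8],[-1,-8,10.8,-14.1,0,0,12],[-1,-11,14.8,-14.1,0,0,17],[-1,-14,18.8,-14.1,0,0,21]],
])

```text
clock: 22.2
eef_pos: [571.7, 4.0, 159.3]
tcp_rot: [-3.141, -0.001, 0.702]
contact_force: [0.7, 0.9, -1.7]
opening: 0.344
```

```bash
python3 -c "
from h import *
st(); go(579.3,-10.7,133,0.7)"
```

```text
t22.20 p [571.73   4.04 159.29] rot [-3.1412e+00 -9.0000e-04  7.0200e-01] F [ 0.71  0.94 -1.74] T [ 0.025 -0.041  0.03 ] op 0.344 q [ 0.    0.35  1.82  0.    0.98 -0.7 ]
go [-0.376, 1.615, 2.628] [-0.02, -0.05, 0.12]
```

>>> apply_moves([
  [[-1,-0.38,1.61,0,0,0,0],[-1,-0.38,1.61,0.5,0,0,0],[-1,-0.38,1.61,1.2,0,0,0],[-1,-0.38,1.61,2,0,0,0],[-1,-0.38,1.61,2.6,0,0,0],[-1,-0.38,1.61,2.6,0,0,0]],
])

```text
clock: 22.8
eef_pos: [578.1, -9.6, 132.0]
tcp_rot: [-3.14, 0.001, 0.704]
contact_force: [-0.1, -0.1, -1.1]
opening: 0.342
```

```bash
python3 -c "
from h import *
st(); go(579.3,-10.7,127,0.7)"
```

```text
t22.80 p [578.1   -9.63 132.02] rot [-3.1396e+00  7.0000e-04  7.0360e-01] F [-0.08 -0.06 -1.07] T [ 0.013  0.009 -0.045] op 0.342 q [-0.02  0.4   1.82  0.    0.93 -0.72]
go [0.023, 0.16, 0.502] [-0.11, 0.04, 0.2]
```

Now lower gently to contact in small steps.

>>> apply_moves([
  [[-1,0.02,0.16,0,-0.1,0,0],[-1,0.02,0.16,0.1,-0.1,0,0],[-1,0.02,0.16,0.2,-0.1,0,0],[-1,0.02,0.16,0.3,-0.1,0,0],[-1,0.02,0.16,0.4,-0.1,0,0],[-1,0.02,0.16,0.4,-0.1,0,0]],
])

```text
clock: 23.4
eef_pos: [579.2, -10.7, 127.9]
tcp_rot: [-3.141, 0.001, 0.704]
contact_force: [0.2, -0.6, -0.1]
opening: 0.344
```

```bash
python3 -c "
from h import *
st(); go(579.3,-10.7,127,0.7)"
```

```text
t23.40 p [579.22 -10.73 127.91] rot [-3.1413e+00  8.0000e-04  7.0350e-01] F [ 0.25 -0.57 -0.09] T [ 0.039  0.001 -0.043] op 0.344 q [-0.02  0.4   1.82 -0.    0.92 -0.72]
go [0.008, 0.003, 0.091] [-0.02, 0.05, 0.2]
```

>>> apply_moves([
  [[-1,0,0,0.05,0,0,0],[-1,0,0,0.1,0,0,0],[-1,0,0,0.13,0,0,0],[-1,0,0,0.13,0,0,0]],
])

```text
clock: 23.8
eef_pos: [579.2, -10.7, 126.6]
tcp_rot: [-3.141, 0.001, 0.703]
contact_force: [0.5, 0.3, -0.7]
opening: 0.343
```

```bash
python3 -c "
from h import *
st()"
```

```text
t23.80 p [579.15 -10.74 126.58] rot [-3.1412e+00  9.0000e-04  7.0350e-01] F [ 0.49  0.27 -0.75] T [-0.001  0.01   0.017] op 0.343 q [-0.02  0.4   1.82 -0.    0.92 -0.72]
```

>>> apply_moves([
  [[-1,0,0,0.04,0,0,0],[-1,0,0,0.07,0,0,0],[-1,0,0,0.1,0,0,0],[-1,0,0,0.1,0,0,0]],
])

```text
clock: 24.2
eef_pos: [579.2, -10.7, 125.5]
tcp_rot: [-3.141, 0.001, 0.704]
contact_force: [-0.4, -0.2, -0.6]
opening: 0.342
```

```bash
python3 -c "
from h import *
st()"
```

```text
t24.20 p [579.17 -10.68 125.53] rot [-3.1411e+00  8.0000e-04  7.0350e-01] F [-0.43 -0.23 -0.6 ] T [0.151 0.008 0.04 ] op 0.342 q [-0.02  0.4   1.82 -0.    0.92 -0.72]
```

>>> apply_moves([
  [[-1,0,0,0.03,0,0,0],[-1,0,0,0.06,0,0,0],[-1,0,0,0.06,0,0,0]],
])

```text
clock: 24.5
eef_pos: [579.1, -10.7, 124.9]
tcp_rot: [-3.141, 0.001, 0.703]
contact_force: [-0.3, 1.7, -0.1]
opening: 0.343
```

```bash
python3 -c "
from h import *
st()"
```

```text
t24.50 p [579.14 -10.67 124.91] rot [-3.1411e+00  8.0000e-04  7.0340e-01] F [-0.28  1.71 -0.08] T [0.135 0.047 0.045] op 0.343 q [-0.02  0.41  1.82 -0.    0.91 -0.72]
```

>>> apply_moves([
  [[-1,0,0,0.03,0,0,0],[-1,0,0,0.05,0,0,0],[-1,0,0,0.05,0,0,0]],
])

```text
clock: 24.8
eef_pos: [579.2, -10.6, 124.4]
tcp_rot: [-3.141, 0.001, 0.703]
contact_force: [-0.2, 0.4, 0.6]
opening: 0.345
```

```bash
python3 -c "
from h import *
st(); go(579.2,-10.6,124.4,0.6)"
```

```text
t24.80 p [579.17 -10.62 124.4 ] rot [-3.1411e+00  8.0000e-04  7.0350e-01] F [-0.23  0.37  0.56] T [ 0.199  0.078 -0.048] op 0.345 q [-0.02  0.41  1.82 -0.    0.91 -0.72]
go [0.003, 0.001, -0.0] [-0.03, 0.05, 5.93]
```

>>> apply_moves([
  [[-1,0,0,0.02,0,0,2],[-1,0,0,0.04,0,0,4],[-1,0,0,0.05,0,0,6],[-1,0,0,0.05,0,0,8],[-1,0,0,0.05,0,0,8]],
])

```text
clock: 25.3
eef_pos: [579.2, -10.7, 123.9]
tcp_rot: [-3.141, 0.001, 0.563]
contact_force: [-0.2, -0.0, -1.0]
opening: 0.347
```

```bash
python3 -c "
from h import *
st()"
```

```text
t25.30 p [579.16 -10.73 123.86] rot [-3.1413e+00  1.0000e-03  5.6340e-01] F [-0.21 -0.03 -0.98] T [-0.009  0.041  0.03 ] op 0.347 q [-0.02  0.41  1.82 -0.    0.91 -0.58]
```

>>> apply_moves([
  [[-1,0,0,0.02,0,0,2],[-1,0,0,0.04,0,0,4],[-1,0,0,0.06,0,0,6],[-1,0,0,0.08,0,0,8],[-1,0,0,0.1,0,0,8],[-1,0,0,0.1,0,0,8]],
])

```text
clock: 25.9
eef_pos: [579.2, -10.8, 122.8]
tcp_rot: [-3.142, 0.001, 0.425]
contact_force: [0.4, 0.3, -0.7]
opening: 0.342
```

```bash
python3 -c "
from h import *
st()"
```

```text
t25.90 p [579.16 -10.78 122.82] rot [-3.1415e+00  1.0000e-03  4.2530e-01] F [ 0.35  0.32 -0.69] T [ 0.014  0.028 -0.043] op 0.342 q [-0.02  0.41  1.82 -0.    0.91 -0.45]
```

>>> apply_moves([
  [[-1,0,0,0.08,0,0,0],[-1,0,0,0.16,0,0,0],[-1,0,0,0.24,0,0,0],[-1,0,0,0.32,0,0,0],[-1,0,0,0.38,0,0,0],[-1,0,0,0.38,0,0,0]],
])

```text
clock: 26.5
eef_pos: [579.1, -10.8, 118.9]
tcp_rot: [-3.141, 0.001, 0.425]
contact_force: [0.3, 0.0, -0.2]
opening: 0.348
```

```bash
python3 -c "
from h import *
st()"
```

```text
t26.50 p [579.06 -10.79 118.89] rot [-3.1414e+00  1.2000e-03  4.2540e-01] F [ 0.35  0.02 -0.17] T [-0.016 -0.01   0.013] op 0.348 q [-0.02  0.41  1.83 -0.    0.9  -0.45]
```

>>> apply_moves([
  [[-1,0,0,0.05,0,0,0],[-1,0,0,0.1,0,0,0],[-1,0,0,0.14,0,0,0],[-1,0,0,0.17,0,0,0],[-1,0,0,0.17,0,0,0]],
])

```text
clock: 27.0
eef_pos: [579.2, -10.8, 117.4]
tcp_rot: [-3.142, 0.001, 0.425]
contact_force: [-0.7, 0.4, 3.4]
opening: 0.342
```

```bash
python3 -c "
from h import *
st()"
```

```text
t27.00 p [579.19 -10.77 117.43] rot [-3.1415e+00  1.0000e-03  4.2550e-01] F [-0.66  0.39  3.39] T [ 0.004  0.225 -0.027] op 0.342 q [-0.02  0.42  1.83 -0.    0.9  -0.45]
```

>>> apply_moves([
  [[-1,0,0,0.05,0,0,0],[-1,0,0,0.1,0,0,0],[-1,0,0,0.13,0,0,0],[-1,0,0,0.13,0,0,0],[-1,0,0,0.13,0,0,0]],
])

```text
clock: 27.5
eef_pos: [579.2, -10.8, 116.5]
tcp_rot: [3.142, 0.001, 0.425]
contact_force: [-3.1, 0.1, 7.0]
opening: 0.34
```

```bash
python3 -c "
from h import *
st()"
```

```text
t27.50 p [579.24 -10.8  116.54] rot [3.1416e+00 9.0000e-04 4.2550e-01] F [-3.13  0.13  6.96] T [-0.003  0.446  0.005] op 0.340 q [-0.02  0.42  1.83 -0.    0.9  -0.45]
```

>>> apply_moves([
  [[-1,0,0,0.06,0,0,0],[-1,0,0,0.1,0,0,0],[-1,0,0,0.1,0,0,0],[-1,0,0,0.1,0,0,0],[-1,0,0,0.1,0,0,0]],
])

```text
clock: 28.0
eef_pos: [579.3, -10.8, 116.1]
tcp_rot: [3.141, 0.001, 0.425]
contact_force: [-2.4, 0.1, 8.4]
opening: 0.346
```

```bash
python3 -c "
from h import *
st(); go(579.2,-10.8,118,.4255)"
```

```text
t28.00 p [579.27 -10.81 116.14] rot [3.1415e+00 7.0000e-04 4.2550e-01] F [-2.42  0.11  8.38] T [-0.025  0.618  0.019] op 0.346 q [-0.02  0.42  1.83 -0.    0.9  -0.45]
go [-0.006, -0.004, -0.186] [0.01, 0.04, -0.0]
```

>>> apply_moves([
  [[-1,0,0,-0.1,0,0,0],[-1,0,0,-0.17,0,0,0],[-1,0,0,-0.17,0,0,0],[1,0,0,-0.17,0,0,0],[1,0,0,-0.17,0,0,0],[1,0,0,-0.17,0,0,0],[1,0,0,-4,0,0,0],[1,0,0,-9,0,0,0]],
])

```text
clock: 28.8
eef_pos: [577.4, -10.7, 204.6]
tcp_rot: [-3.139, 0.006, 0.425]
contact_force: [0.9, 0.1, 0.7]
opening: 0.998
```

>>> apply_moves([
  [[1,-3,3,-3,0,0,0],[1,-6,6,-3,0,0,0],[1,-9,9,-3,0,0,0],[1,-12,12,-3,0,0,0],[1,-13,14,-3,0,0,0],[1,-13,14,-3,0,0,0]],
])

```text
clock: 29.4
eef_pos: [516.6, -194.5, 235.2]
tcp_rot: [-3.14, 0.006, 0.422]
contact_force: [0.3, -0.0, 0.5]
opening: 0.997
```

```bash
python3 -c "
from h import *
snap('scene','pics/s4.png'); snap('top','pics/t4.png'); st()
im=np.hstack([cv2.resize(cv2.imread(f)[v-50:v+50,u-33:u+33],(396,600),interpolation=2) for f,u,v in (('pics/s4.png',313,250),('pics/t4.png',360,220))]); cv2.imwrite('pics/m5.png',im)
d=load('pics/s4.npz'); print([((proj(d,[579.3,-10.7,z])+[1.2,1.8]+.42-[280,200])*6).round() for z in (60,74,100,144)])"
```

```text
t29.50 p [ 516.91 -192.03  234.96] rot [-3.1389  0.0057  0.4241] F [0.14 0.55 0.22] T [0.001 0.004 0.018] op 0.996 q [-0.36  0.24  1.78 -0.    1.13 -0.78]
[array([201., 416.]), array([200., 385.]), array([199., 328.]), array([195., 225.])]
```

View pics/m5.png

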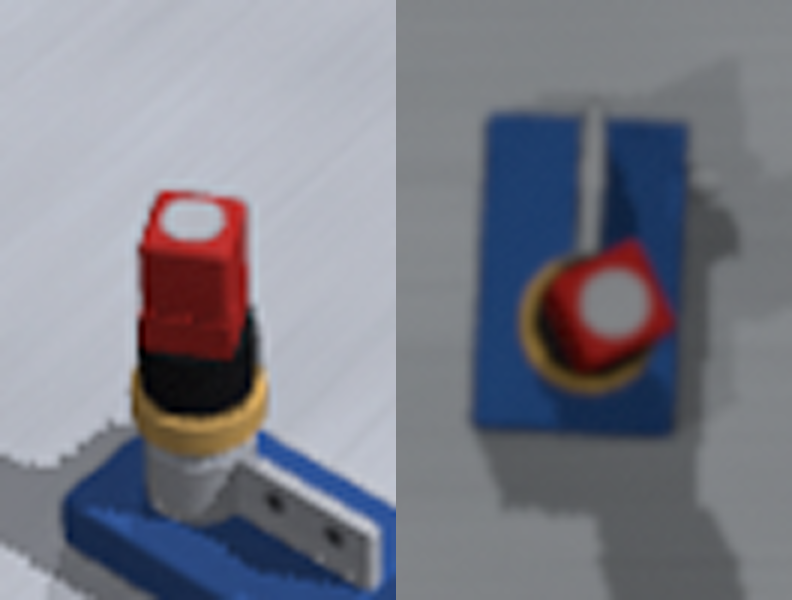

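View pics/s4.png

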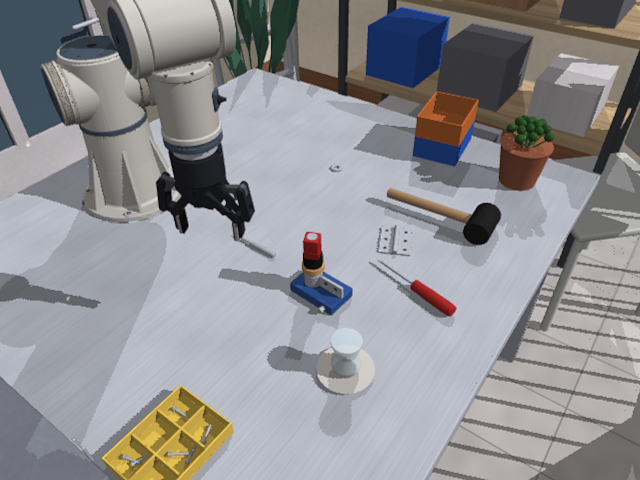

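```bash
python3 -c "
from h import *
st(); print(r.sign_off())"
```

```text
t29.50 p [ 516.91 -192.03  234.96] rot [-3.1389  0.0057  0.4241] F [0.14 0.55 0.22] T [0.001 0.004 0.018] op 0.996 q [-0.36  0.24  1.78 -0.    1.13 -0.78]
the job is handed in; nothing more can be done
None
```

The hinge is assembled and handed in at 29.5 s: the brass ring is on the post, the black sleeve on the ring, and the red cap on the sleeve.

- **Ring and sleeve:** Both were let go with light contact felt at or within about 0.4 mm of the expected seated height. While holding the ring I felt for the post and found it at about (579.3, −10.7) mm, which agrees with the top camera to about 1 mm.
- **Cap:** It touched the square end lightly at 0.70 rad and came free as I turned it to 0.425 rad. The top picture put the square at about 0.40 rad. It slid down to the sleeve without resistance. I held about 7–8 N of wrist reading for over 0.5 s, plus the cap's weight, then eased off and let go.
- **Forces:** No end-of-move reading during assembly passed 9 N. The largest anywhere was a brief 18.6 N as the jaws closed on the ring at the table. Peaks between readings were not seen.
- **Last pictures:** The stack stands upright and the cap's top sits within about 2 mm of its home height; a cap not dropped over would sit 8–9 mm too high. The other things look unmoved, and the gripper is open and clear.
- **Disagreements:** The scene camera read about 2–5 mm off the felt and top-camera positions. The cap first touched the square end about 1.5–2.5 mm lower than the 8–9 mm stated.

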